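Wedge the worn foot of a rocking herb-drawer chest

TASK

The herb-drawer chest on the counter rocks because its front right foot is worn short. Without picking anything up, push the wooden wedge along the counter with your fingertips, thin end first under that foot, until it is snug, then press down firmly for a moment on the top of the chest above that foot; if it still rocks, push the wedge a little further and press again, until the chest stays level under the press, then let go. Leave the wedge in place under the foot, the chest standing where it was with the big jar on it, and all other things alone.

Things in the scene. Friction and masses are not known exactly. Their poses are not given: they have to be found in the camera images.
- chest: Low dark chest of two rows of four small drawers, loose on four feet, 1.1 to 1.5 kg. Top board 176 deep (x) by 266 wide (y), its upper face 102 mm above the soles; drawer knobs reach x = -93 mm. Body starts 22 mm above the soles. Origin: its centre at sole level (z = 0 on the counter); x from the drawer fronts to the back, y to the left seen from the front, z up. Slides if shoved with over 10 N.
- foot_front (a point): Front of the chest's front right foot (8 mm before its centre), at the whole feet's sole level; axes as the chest's. Feet: 22 mm high, tapering to 16 mm across at the sole, centred at x = +-66, y = +-106 mm of the chest. This one is worn 4 to 8.5 mm short, differently each time, and hangs clear: the chest rests level on the other three. The wedge goes in here along the chest's +x.
- chest_corner (a point): Point on the chest's upper face above the short foot, 12 mm from the front edge and 13 mm from the right edge: the place to press, with 12 to 20 N for a second. Unwedged, 4 to 8 N downward here tips the chest until the short foot meets the counter (corner sinks 4 to 10 mm); it falls back when let go.
- wedge: Loose plain wooden wedge, 35 g, flat on the counter in front of the chest: 100 mm long (x), 34 wide (y). Upper face slopes straight from 16.5 mm thick at the blunt heel (x = -50 mm) to 1.5 mm at the thin toe (x = +50 mm): 1.5 mm per 10 mm. Origin: centre of the underside; x from heel to toe, z up. Its toe points at the chest within 12 degrees.
- wedge_toe (a point): Middle of the wedge's thin edge, on the underside. It starts some 25 to 60 mm short of the foot and up to 35 mm to one side of its middle.
- wedge_heel (a point): Middle of the wedge's blunt end face, 8 mm above the counter: the place to push. It slides at under 1 N; once it takes up the foot the push rises steeply, and by 4 N it is snug.
- tea_jar: Glass jar with a yellow lid, 83 mm across, 185 mm high, 0.5 to 0.7 kg, standing loose on the back left of the chest's top. Origin: centre of its underside, z up.
- spool: String spool, 41 mm across, 45 mm high, standing in front of the chest's middle; to be left alone. Origin: centre of its underside.
- dish: White porcelain dish, 66 mm across, 20 mm high, in front of the chest's left half; to be left alone. Origin: centre of its underside.
- packet: Brown paper herb packet, 63 by 78 mm, 48 mm high, to the right of the wedge; to be left alone. Origin: centre of its underside.
- tincture: Small dark bottle, 28 mm across, 69 mm high, to the right of the chest; to be left alone. Origin: centre of its underside.
- rubber_stamp: Rubber stamp with turned handle, 27 by 36 mm, 70 mm high, to the left of the chest; to be left alone. Origin: centre of its underside.
Not all that is in view belongs to the job. Leave any purple or red look-alike of the tea_jar alone.

How it is judged:
By the outcome, as a careful person would: the job done as asked, in the order asked, and still so for the second after the job is handed in, with the robot touching nothing.
It also fails if it takes over 64 s, if anything falls off the work surface, if the arm or the gripper's body presses on something with over 40 N, if the wrist force passes 120 N, or if a joint passes its speed limit or range.

ROBOT

A 7-joint arm with a two-finger parallel gripper is mounted at the origin on a cart in front of the work surface, level with it; the furniture and walls round the work are solid. World frame = base frame: x ahead of the robot, y to its left, z up, the work surface at z = 0. Lengths are in m, angles in rad, forces in N, time in s.
With the tool pointing down it reaches from about 0.4 to 0.85 m from the base axis. Payload 4.5 kg.
Tool frame: the origin (TCP) lies midway between the tips of the shut fingers; the grasp point (between the pads) lies 19 mm behind it; z points along the fingers, y is the line along which they close (so a half turn about z gives the same grasp; the last joint's range is limited). The gripper opens to 88 mm and grips with 3 to 60 N. Pads are 18 mm wide; open, the fingers measure 123 mm over their backs; the gripper's body (75 mm by 187 mm) begins 45 mm behind the grasp point.
Start: joints at [1.26, 0.689, -0.195, 1.565, 0.157, 0.902, -0.215], TCP at [0.211, -0.588, 0.205] pointing down, gripper open.
Joint ranges: [-3.01, 3.01], [-0.46, 2.08], [-1.47, 1.51], [0.13, 2.56], [-1, 4.14], [0.04, 2.09], [-2.66, 2.66]. Speed limits (rad/s): [2.57, 2.57, 3.14, 3.14, 3.14, 3.14, 3.14].

INTERFACE

Orientations are given as a unit quaternion [x, y, z, w].
In Python, from plant import get_state, viewer, workorder gives the robot as it stands. The module is installed in compiled form; this text tells all that it offers.
- The arm moves only by the tool step_arm, never from a script. Its argument "motion" is a list of rows, each an object of numbers: "wx", "wy", "wz": the turn, a rotation vector about the tool's x, y, z each as a share of 180 degrees, from -1 to 1; "dx", "dy", "dz": the shift along the tool's x, y, z each as a share of 8 cm, from -1 to 1; "claw": the finger opening in mm, from 0 to 88.1. A call has 1 to 8 rows; each row is the pose to reach, as a shift and turn from the pose commanded when the call began, along the tool's axes at that moment, turning the shorter way round; what a row does not reach only later rows make up. A row lasts 1/10 s, in which the tool goes at most 50 mm and 8.59 degrees, less where a joint would pass 70% of its speed; a pose out of reach is approached as far as the arm can. A call with a number of a shift or a turn outside -1 to 1 is refused whole. A call with a gripper value outside its range is refused whole. The fingers move at their own pace and stop on an object; "force" is the grip in N (left out, the last holds). Time passes only in rows, so rows that repeat a pose let the fingers close. It gives the time, the measured TCP pose, the force, the opening and the grip force at its end, in the units of the state.
- get_state(): the state, without advancing time (a new reading comes with each control period).
- viewer.snapshot(name): name is "side" or "top" or "wrist"; returns (picture, depth): 384x512x3 uint8, red, green, blue; 384x512 float32, m along the optical axis (not along the pixel's ray), 0 where there is no reading.
- viewer.calibration(name): a dict with "vfov" (degrees; the focal length in pixels is half the picture's height over the tangent of half this angle, whatever the lens; pixels are square), "cx", "cy" (the principal point, pixels), "extrinsics" (4x4, takes a point from camera to world coordinates). Camera axes: x right, y down, z forward; pixel columns grow to the right and rows downward; lengths in m; the calibration is good to about 2 mm. The wrist camera is an equidistant fisheye: a pixel r from the principal point sees the ray r / f radians off the axis. A picture is of the moment at which its call begins: read the wrist's pose just before it. calibration takes no time and is no camera call; for the wrist camera it gives the pose at the moment of the call.
- workorder.finish_job(): hands the job in; it is judged then, once.
The state is a dict: "clock": time; "q": joint angles; "qd": joint speeds; "joint_torque": joint torques, N m; "tool_pos": TCP position; "eef_rot": TCP orientation; "contact_force": force on the tool from outside, world axes, zero at the start; "moment": the same for the moment, N m; "opening": opening from 0.0 (shut) to 1.0 (fully open); "finger_force": force on a finger pad.
Only numpy, scipy, OpenCV 4.12 (cv2) and the standard library are available. Lean on these libraries where they do the work, as an engineer would, in place of code of your own. Each camera call takes 0.05 s, during which the arm holds its last target. There are 200 camera calls.

## Working session

There is one attempt and no reset: what is moved stays moved. The work goes in short steps, Python scripts to look and compute and a tool call to move; the robot and the scene stay as the last step left them, time stands still between calls to the robot, and variables do not carry over. Pictures are saved under pics/ and viewed, at most 10 in all, crops included, and the job is handed in when it is done.

Besides the shell and the picture viewer there is one more tool, called after "Request:" in YAML: its name, and indented under it one key for each argument. step_arm: Moves the arm, as the interface text tells. Shift numbers are shares of 8 cm and turn numbers shares of 180 degrees, none past 1 either way. Its arguments: {"type":"object","properties":{"motion":{"type":"array","items":{"type":"object","properties":{"wx":{"type":"number","minimum":-1,"maximum":1},"wy":{"type":"number","minimum":-1,"maximum":1},"wz":{"type":"number","minimum":-1,"maximum":1},"dx":{"type":"number","minimum":-1,"maximum":1},"dy":{"type":"number","minimum":-1,"maximum":1},"dz":{"type":"number","minimum":-1,"maximum":1},"claw":{"type":"number"}}}},"force":{"type":"number"}},"required":["motion"]}

```bash
mkdir -p pics; cat > h.py <<'E'
import numpy as np, cv2
from plant import get_state, viewer, workorder
def snap(n):
    c=viewer.calibration(n); p,d=viewer.snapshot(n); np.savez(f'{n}.npz',p=p,d=d,T=c['extrinsics'],v=c['vfov'],c=[c['cx'],c['cy']]); return p,d
def cloud(n):
    z=np.load(f'{n}.npz'); d=z['d']; f=192/np.tan(np.radians(float(z['v'])/2)); v,u=np.mgrid[:384,:512]
    P=np.stack([(u-z['c'][0])/f*d,(v-z['c'][1])/f*d,d,np.ones_like(d)],-1)@np.array(z['T']).T
    P[d==0]=np.nan
    return P[...,:3],z['p']
E
python3 - <<'E'
from h import *
print(get_state())
a=[cv2.resize(snap(n)[0],(800,600))[...,::-1] for n in('top','side')]
cv2.imwrite('pics/t.png',a[0]);cv2.imwrite('pics/s.png',a[1])
for n in('top','side'): print(np.load(n+'.npz')['T'],np.load(n+'.npz')['v'])
E
```

```text
{'clock': 0.0, 'q': array([ 1.25980233,  0.6899684 , -0.19447876,  1.56635471,  0.15727486,
        0.90254711, -0.21512922]), 'qd': array([ 0.00028465,  0.00027076,  0.00024055, -0.00132231,  0.00131771,
       -0.00035707, -0.00030846]), 'joint_torque': array([ 1.48960758e-04, -5.27554214e+01, -1.26659296e+00, -1.53430545e+01,
       -5.25171706e-02,  6.45063061e-03,  1.77581001e-04]), 'tool_pos': array([ 0.21094109, -0.58756351,  0.20411611]), 'eef_rot': array([ 9.85174789e-01,  1.71550990e-01, -2.35140781e-04, -9.15554338e-04]), 'contact_force': array([-0.03648567, -0.35080116,  0.29452286]), 'moment': array([-0.05874884, -0.00694007,  0.02986844]), 'finger_force': 0.0, 'opening': 1.0052274469455265}
[[ 0.04452655 -0.97814436  0.2031034   0.32439293]
 [-0.99900698 -0.04391415  0.00752303  0.01170217]
 [ 0.00156051 -0.20323669 -0.97912839  1.18053766]
 [ 0.          0.          0.          1.        ]] 42.982357171484296
[[ 0.52241114  0.63891235 -0.5646925   1.05451499]
 [ 0.85264716 -0.39833602  0.33811423 -0.25429093]
 [-0.008912   -0.65811809 -0.75286197  0.72245694]
 [ 0.          0.          0.          1.        ]] 54.553081907382705
```

View pics/t.png

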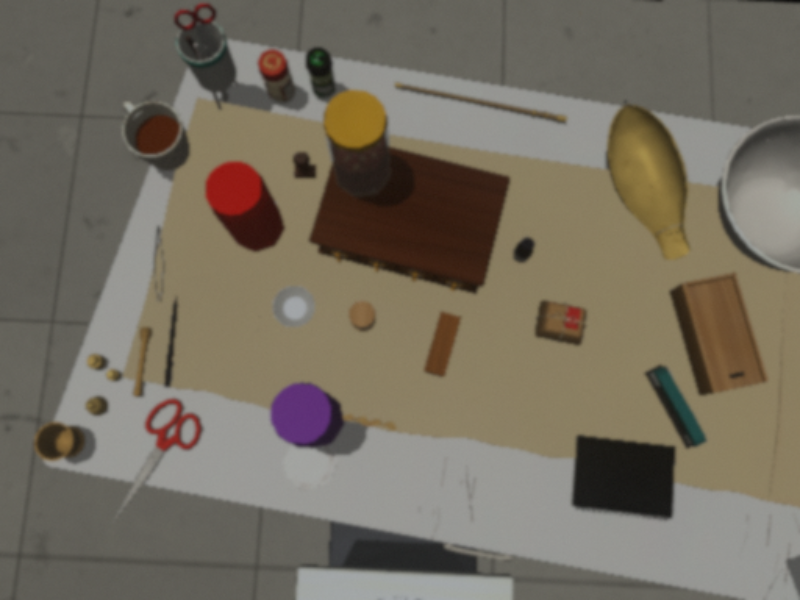

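View pics/s.png

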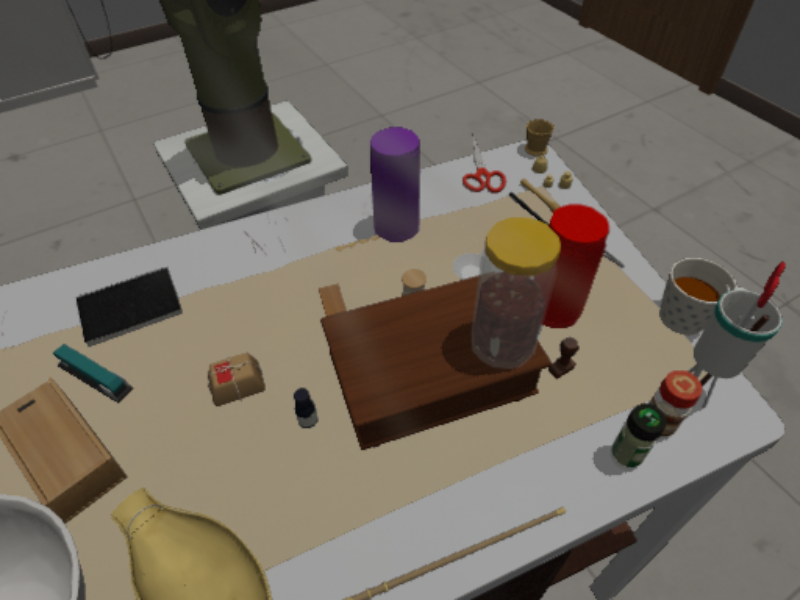

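The top view shows the chest at about (410,215), the wedge at (443,345), the spool at (362,315), the packet at (562,322), the dish at (294,306) and the yellow-lidded jar at (357,145). The red (240,205) and purple (302,415) cylinders are look-alikes. Next I'll measure the chest and wedge.

```bash
cat > m.py <<'E'
from h import *
def main():
    P,p=cloud('top'); s=512/800
    def roi(x0,x1,y0,y1):
        m=np.zeros(P.shape[:2],bool); m[int(y0*s):int(y1*s),int(x0*s):int(x1*s)]=1; return m
    m=roi(300,520,140,300)&(abs(P[...,2]-.102)<.008)
    n,l,st,_=cv2.connectedComponentsWithStats(m.astype(np.uint8)); k=1+np.argmax(st[1:,4]); q=P[l==k]
    print('top z',np.median(q[:,2])); h=q[:,:2].astype(np.float32)
    print('chest rect',cv2.minAreaRect(h)); print(cv2.boxPoints(cv2.minAreaRect(h)))
    m=roi(415,475,300,390)
    hsv=cv2.cvtColor(p,cv2.COLOR_RGB2HSV); m1=m&(hsv[...,1]>135)
    print('hsv wedge',hsv[int(345*s),int(443*s)],'bg',hsv[int(345*s),int(490*s)],m1.sum())
    q=P[m1]; r=cv2.minAreaRect(q[:,:2].astype(np.float32)); print('wedge',r);print(cv2.boxPoints(r))
    w=q[:,:2]; c=w.mean(0);_,_,V=np.linalg.svd(w-c); a=V[0]*np.sign(V[0,0]);t=(w-c)@a
    print('axis',a,np.degrees(np.arctan2(a[1],a[0])),t.min(),t.max(),'z slope',np.polyfit(t,q[:,2],1))
    for nm,b in dict(spool=(340,385,290,335),packet=(530,595,290,350),tinct=(505,545,225,270),dish=(265,320,280,330)).items():
        m2=roi(*b)&(P[...,2]>.012); q=P[m2]; print(nm,q.min(0).round(3),q.max(0).round(3))
    m2=roi(200,700,0,600)&(P[...,2]<.01); print('ground',np.nanmedian(P[roi(380,540,400,440)][:,2]))
main()
E
python3 m.py
```

```text
top z 0.100668687229158
chest rect ((0.6758667230606079, 0.016887471079826355), (0.2657898962497711, 0.1764904260635376), 77.66043090820312)
[[ 0.5612598  -0.09407891]
 [ 0.73367304 -0.13179581]
 [ 0.79047364  0.12785386]
 [ 0.6180604   0.16557075]]
hsv wedge [ 14 172  95] bg [ 21  76 138] 463
wedge ((0.48913583159446716, -0.04286486655473709), (0.027318980544805527, 0.09741062670946121), 72.76043701171875)
[[ 0.43857044 -0.04147601]
 [ 0.53160477 -0.07034536]
 [ 0.5397012  -0.04425372]
 [ 0.4466669  -0.01538437]]Traceback (most recent call last):
  File "m.py", line 19, in <module>
    main()
    ~~~~^^
  File "m.py", line 14, in main
    w=q[:,:2]; c=w.mean(0);_,_,V=np.linalg.svd(w-c); a=V[0]*np.sign(V[0,0]);t=(w-c)@a
                                 ~~~~~~~~~~~~~^^^^^
    u, s, vh = gufunc(a, signature=signature)
               ~~~~~~^^^^^^^^^^^^^^^^^^^^^^^^
    raise LinAlgError("SVD did not converge")
numpy.linalg.LinAlgError: SVD did not converge
```

```bash
sed -i "s/hsv\[...,1\]>135)/hsv[...,1]>118)\&np.isfinite(P[...,2])/" m.py; python3 m.py
```

```text
top z 0.100668687229158
chest rect ((0.6758667230606079, 0.016887471079826355), (0.2657898962497711, 0.1764904260635376), 77.66043090820312)
[[ 0.5612598  -0.09407891]
 [ 0.73367304 -0.13179581]
 [ 0.79047364  0.12785386]
 [ 0.6180604   0.16557075]]
hsv wedge [ 14 172  95] bg [ 21  76 138] 498
wedge ((0.48903271555900574, -0.04337214678525925), (0.031114930287003517, 0.09739434719085693), 76.31993103027344)
[[ 0.43803766 -0.04697138]
 [ 0.53266907 -0.07000516]
 [ 0.54002774 -0.03977292]
 [ 0.44539636 -0.01673913]]
axis [ 0.97008463 -0.24276699] -14.049907808356785 -0.04834382640050529 0.04913708872594007 z slope [-0.15590491  0.00829242]
spool [0.505 0.063 0.012] [0.545 0.102 0.05 ]
packet [ 0.499 -0.262  0.012] [ 0.563 -0.185  0.049]
tinct [ 0.625 -0.176  0.012] [ 0.651 -0.149  0.073]
dish [0.505 0.159 0.012] [0.568 0.224 0.025]
ground -2.808640933948947e-05
```

```bash
python3 - <<'E'
from h import *
P,p=cloud('top'); hsv=cv2.cvtColor(p,cv2.COLOR_RGB2HSV)
m=(hsv[...,0]>125)&(hsv[...,0]<160)&(hsv[...,1]>100)&(P[...,2]>.12); q=P[m]; print('purple',q.min(0),q.max(0))
m=(hsv[...,0]>18)&(hsv[...,0]<32)&(hsv[...,1]>150)&(P[...,2]>.25); q=P[m]; print('jar',q.min(0),q.max(0),np.median(q,0))
s=get_state(); from scipy.spatial.transform import Rotation as R
Rm=R.from_quat(s['eef_rot']).as_matrix(); print(Rm.round(3)); print('to standoff',Rm.T@(np.array([.420,-.027,.204])-s['tool_pos'])/.08)
E
```

```text
purple [0.32626287 0.10537851 0.13384313] [0.40255914 0.1825733  0.19076414]
jar [0.68989787 0.0517575  0.27320808] [0.76703844 0.12725529 0.29042155] [0.72714396 0.08951319 0.28606207]
[[ 0.941  0.338 -0.001]
 [ 0.338 -0.941  0.002]
 [-0.    -0.002 -1.   ]]
to standoff [ 4.82786606 -5.71239082  0.01118769]
```

Request:
step_arm:
  motion:
    - {"dx":0.97,"dy":-1,"claw":0}
    - {"dx":0.97,"dy":-1,"claw":0}
    - {"dx":0.97,"dy":-1,"claw":0}

```text
$.motion[0]: bad value
```

Request:
step_arm:
  motion:
    - {"wx":0,"wy":0,"wz":0,"dx":0.97,"dy":-0.99,"dz":0,"claw":1}
    - {"wx":0,"wy":0,"wz":0,"dx":0.97,"dy":-0.99,"dz":0,"claw":1}
    - {"wx":0,"wy":0,"wz":0,"dx":0.97,"dy":-0.99,"dz":0,"claw":1}
  force: 10

```text
clock: 0.4
tool_pos: [0.2607, -0.4812, 0.2046]
eef_rot: [0.985, 0.175, 0.001, -0.003]
contact_force: [1.4, -0.7, 0.9]
opening: 0.753
finger_force: 0.0
```

Request:
step_arm:
  motion:
    - {"dx":0.97,"dy":-0.99,"claw":0.5}
    - {"dx":0.97,"dy":-0.99,"claw":0.5}
    - {"dx":0.97,"dy":-0.99,"claw":0.5}

```text
$.motion[0]: bad value
```

Request:
step_arm:
  motion:
    - {"wx":0,"wy":0,"wz":0,"dx":0.97,"dy":-0.99,"dz":0,"claw":0}
    - {"wx":0,"wy":0,"wz":0,"dx":0.97,"dy":-0.99,"dz":0,"claw":0}
    - {"wx":0,"wy":0,"wz":0,"dx":0.97,"dy":-0.99,"dz":0,"claw":0}

```text
clock: 0.7
tool_pos: [0.3063, -0.3812, 0.2049]
eef_rot: [0.984, 0.175, 0.001, -0.002]
contact_force: [0.1, -0.8, -1.1]
opening: 0.481
finger_force: 0.0
```

Request:
step_arm:
  motion:
    - {"wx":0,"wy":0,"wz":0,"dx":0.72,"dy":-0.94,"dz":0,"claw":0}
    - {"wx":0,"wy":0,"wz":0,"dx":0.72,"dy":-0.94,"dz":0,"claw":0}

```text
clock: 0.9
tool_pos: [0.3328, -0.2961, 0.2048]
eef_rot: [0.985, 0.17, 0.0, 0.0]
contact_force: [1.0, 0.8, 0.3]
opening: 0.293
finger_force: 0.0
```

Request:
step_arm:
  motion:
    - {"wx":0,"wy":0,"wz":0,"dx":0.72,"dy":-0.94,"dz":0,"claw":0}
    - {"wx":0,"wy":0,"wz":0,"dx":0.72,"dy":-0.94,"dz":0,"claw":0}

```text
clock: 1.1
tool_pos: [0.3619, -0.2051, 0.2049]
eef_rot: [0.985, 0.171, 0.0, 0.0]
contact_force: [0.7, -0.5, -0.7]
opening: 0.118
finger_force: 0.0
```

Request:
step_arm:
  motion:
    - {"wx":0,"wy":0,"wz":0,"dx":0.72,"dy":-0.94,"dz":0,"claw":0}
    - {"wx":0,"wy":0,"wz":0,"dx":0.72,"dy":-0.94,"dz":0,"claw":0}

```text
clock: 1.3
tool_pos: [0.3909, -0.1147, 0.2049]
eef_rot: [0.985, 0.171, 0.0, 0.0]
contact_force: [1.0, 0.1, 0.8]
opening: 0.002
finger_force: 0.0
```

Request:
step_arm:
  motion:
    - {"wx":0,"wy":0,"wz":0.18,"dx":0.72,"dy":-0.9,"dz":0,"claw":0}
    - {"wx":0,"wy":0,"wz":0.18,"dx":0.72,"dy":-0.9,"dz":0,"claw":0}
    - {"wx":0,"wy":0,"wz":0.18,"dx":0.72,"dy":-0.9,"dz":0,"claw":0}
    - {"wx":0,"wy":0,"wz":0.18,"dx":0.72,"dy":-0.9,"dz":0,"claw":0}
    - {"wx":0,"wy":0,"wz":0.18,"dx":0.72,"dy":-0.9,"dz":0,"claw":0}

```text
clock: 1.8
tool_pos: [0.4205, -0.029, 0.2048]
eef_rot: [0.994, -0.11, 0.0, 0.0]
contact_force: [-0.4, -0.1, 0.3]
opening: 0.007
finger_force: 0.0
```

```bash
python3 - <<'E'
from h import *
p,d=snap('wrist'); cv2.imwrite('pics/w1.png',cv2.resize(p,(800,600))[...,::-1]); z=np.load('wrist.npz'); print(z['T'],z['v'],z['c'])
E
```

```text
[[-0.21841558 -0.93772886 -0.27010964  0.48950937]
 [-0.97585391  0.21043307  0.05854118 -0.04382355]
 [ 0.00194425  0.27637385 -0.96104824  0.38493457]
 [ 0.          0.          0.          1.        ]] 65.70646984690485 [258.269291   194.25821115]
```

View pics/w1.png

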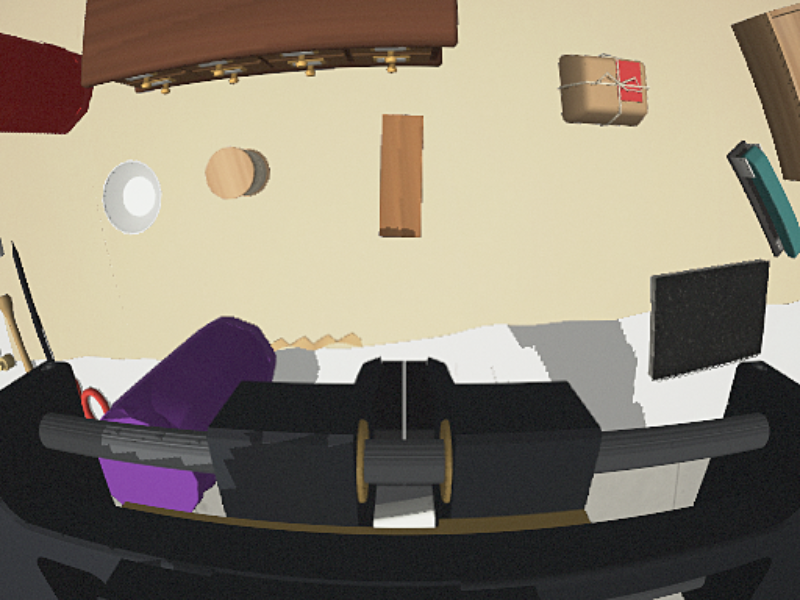

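```bash
cat >> h.py <<'E'
def wcloud():
    z=np.load('wrist.npz'); d=z['d']; f=192/np.tan(np.radians(float(z['v'])/2)); v,u=np.mgrid[:384,:512]
    x=u-z['c'][0]; y=v-z['c'][1]; r=np.hypot(x,y)+1e-9; k=np.tan(r/f)/r*d
    P=np.stack([x*k,y*k,d,np.ones_like(d)],-1)@np.array(z['T']).T; P[d==0]=np.nan
    return P[...,:3],z['p']
def wedge(P,p):
    hsv=cv2.cvtColor(p,cv2.COLOR_RGB2HSV)
    m=(hsv[...,1]>115)&(hsv[...,0]<20)&(P[...,0]>.40)&(P[...,0]<.57)&(P[...,1]>-.13)&(P[...,1]<.03)&(P[...,2]<.024)&(P[...,2]>-.006)
    n,l,st,_=cv2.connectedComponentsWithStats(m.astype(np.uint8)); k=1+np.argmax(st[1:,4]); q=P[l==k]
    r=cv2.minAreaRect(q[:,:2].astype(np.float32)); print('wedge',r,len(q)); print(cv2.boxPoints(r).round(4))
    return q
E
python3 - <<'E'
from h import *
P,p=wcloud(); q=wedge(P,p); c=q[:,:2].mean(0); V=np.linalg.svd(q[:,:2]-c,full_matrices=False)[2][0]; print(np.degrees(np.arctan(V[1]/V[0])))
m=(abs(P[...,2]-.102)<.006)&(P[...,0]>.5); m[:,300:]&=True
q=P[m&(P[...,1]<.18)&(P[...,1]>-.15)]; print(cv2.boxPoints(cv2.minAreaRect(q[:,:2].astype(np.float32))), np.median(q[:,2]))
print('ground',np.nanmedian(P[150:200,310:350,2]))
E
```

```text
wedge ((0.4894430637359619, -0.042131587862968445), (0.032698340713977814, 0.0991591364145279), 75.76671600341797) 2016
[[ 0.4374 -0.0458]
 [ 0.5335 -0.0702]
 [ 0.5415 -0.0385]
 [ 0.4454 -0.0141]]
-14.233632392444687
[[ 0.52717245 -0.08043247]
 [ 0.5908631  -0.10414249]
 [ 0.6851357   0.14909557]
 [ 0.62144506  0.17280558]] 0.10206348880696378
ground 0.001395325829197963
```

The wrist view shows the wedge from toe (403,115) to heel (400,237), toe towards the chest's front right. The spool (232,172) and packet (603,90) are clear of the push path. I'll go down behind the heel.

Request:
step_arm:
  motion:
    - {"wx":0,"wy":0,"wz":0.0145,"dx":0.04,"dy":-0.048,"dz":1,"claw":0}
    - {"wx":0,"wy":0,"wz":0.0145,"dx":0.04,"dy":-0.048,"dz":1,"claw":0}

```text
clock: 2.05
tool_pos: [0.4245, -0.0263, 0.1237]
eef_rot: [0.991, -0.132, 0.001, -0.0]
contact_force: [-0.8, -0.1, -0.8]
opening: 0.001
finger_force: 0.0
```

Request:
step_arm:
  motion:
    - {"wx":0,"wy":0,"wz":0,"dx":0,"dy":0,"dz":1,"claw":0}
    - {"wx":0,"wy":0,"wz":0,"dx":0,"dy":0,"dz":1,"claw":0}

```text
clock: 2.25
tool_pos: [0.4238, -0.0262, 0.0425]
eef_rot: [0.991, -0.132, -0.001, -0.0]
contact_force: [0.6, -0.3, 0.2]
opening: 0.005
finger_force: 0.0
```

Request:
step_arm:
  motion:
    - {"wx":0,"wy":0,"wz":0,"dx":0,"dy":0,"dz":0.25,"claw":0}
    - {"wx":0,"wy":0,"wz":0,"dx":0,"dy":0,"dz":0.46,"claw":0}
    - {"wx":0,"wy":0,"wz":0,"dx":0,"dy":0,"dz":0.46,"claw":0}
    - {"wx":0,"wy":0,"wz":0,"dx":0,"dy":0,"dz":0.46,"claw":0}

```text
clock: 2.65
tool_pos: [0.4296, -0.0271, 0.0128]
eef_rot: [0.991, -0.132, -0.006, 0.001]
contact_force: [0.4, 0.2, -0.4]
opening: 0.004
finger_force: 0.0
```

Request:
step_arm:
  motion:
    - {"wx":0,"wy":0,"wz":0,"dx":0.03,"dy":0,"dz":0.04,"claw":0}
    - {"wx":0,"wy":0,"wz":0,"dx":0.06,"dy":0,"dz":0.06,"claw":0}
    - {"wx":0,"wy":0,"wz":0,"dx":0.06,"dy":0,"dz":0.06,"claw":0}

```text
clock: 2.95
tool_pos: [0.4344, -0.0282, 0.0084]
eef_rot: [0.991, -0.133, -0.006, 0.001]
contact_force: [-0.4, 0.8, 0.4]
opening: 0.006
finger_force: 0.0
```

Request:
step_arm:
  motion:
    - {"wx":0,"wy":0,"wz":0,"dx":0.06,"dy":0,"dz":0,"claw":0}
    - {"wx":0,"wy":0,"wz":0,"dx":0.13,"dy":0,"dz":0,"claw":0}
    - {"wx":0,"wy":0,"wz":0,"dx":0.2,"dy":0,"dz":0,"claw":0}
    - {"wx":0,"wy":0,"wz":0,"dx":0.27,"dy":0,"dz":0,"claw":0}
    - {"wx":0,"wy":0,"wz":0,"dx":0.34,"dy":0,"dz":0,"claw":0}
    - {"wx":0,"wy":0,"wz":0,"dx":0.4,"dy":0,"dz":0,"claw":0}
    - {"wx":0,"wy":0,"wz":0,"dx":0.43,"dy":0,"dz":0,"claw":0}
    - {"wx":0,"wy":0,"wz":0,"dx":0.43,"dy":0,"dz":0,"claw":0}

```text
clock: 3.75
tool_pos: [0.4673, -0.0368, 0.0082]
eef_rot: [0.991, -0.133, -0.006, 0.001]
contact_force: [0.4, -0.2, -0.2]
opening: 0.003
finger_force: 0.0
```

```bash
python3 - <<'E'
from h import *
p,d=snap('wrist'); cv2.imwrite('pics/w2.png',cv2.resize(p,(800,600))[...,::-1]);P,p=wcloud(); q=wedge(P,p); print(get_state()['tool_pos'],get_state()['contact_force'])
E
```

```text
wedge ((0.5006094574928284, -0.04454562067985535), (0.03330710902810097, 0.07623057067394257), 75.51332092285156) 6441
[[ 0.4595 -0.0511]
 [ 0.5333 -0.0702]
 [ 0.5417 -0.038 ]
 [ 0.4679 -0.0189]]
[ 0.4668554  -0.03674682  0.00822759] [ 1.0582306  -0.10912714  0.49978212]
```

View pics/w2.png

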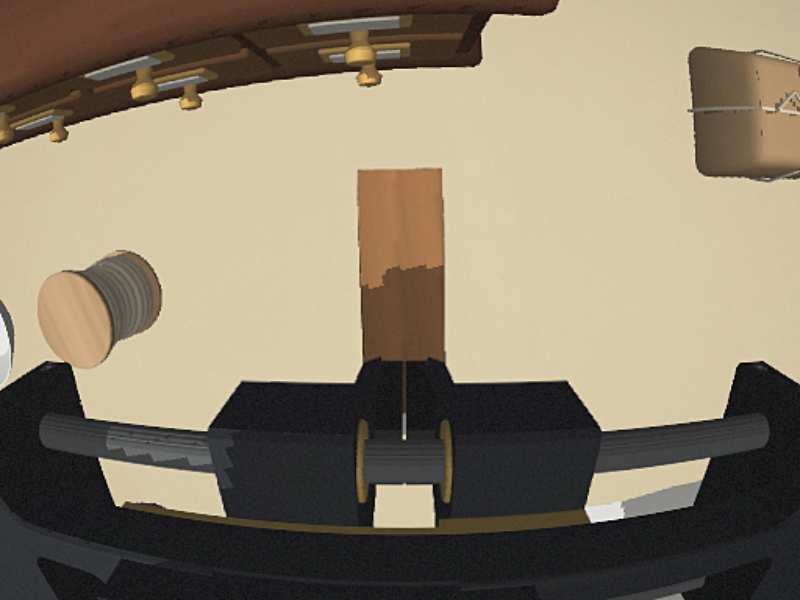

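```bash
python3 - <<'E'
from h import *
p,d=snap('top'); P,p=cloud('top'); wedge(P,p)
snap('side');P2,p2=cloud('side'); wedge(P2,p2)
a=cv2.resize(p[130:290,200:400],(800,600),interpolation=cv2.INTER_CUBIC); b=cv2.resize(p2[150:300,130:330],(800,600),interpolation=cv2.INTER_CUBIC)
cv2.imwrite('pics/c3.png',np.vstack([a[:300+150],b[:450]])[...,::-1][::1]) if 0 else cv2.imwrite('pics/c3.png',np.hstack([cv2.resize(a,(400,320)),cv2.resize(b,(400,320))])[...,::-1])
Q,_=wcloud(); print(Q[110:240:10,256])
E
```

```text
Traceback (most recent call last):
  File "h.py", line 18, in wedge
    n,l,st,_=cv2.connectedComponentsWithStats(m.astype(np.uint8)); k=1+np.argmax(st[1:,4]); q=P[l==k]
                                                                       ~~~~~~~~~^^^^^^^^^^
ValueError: attempt to get argmax of an empty sequence
```

```bash
python3 - <<'E'
from h import *
p,d=snap('side');cv2.imwrite('pics/c3.png',cv2.resize(p[130:310,130:370],(800,600),interpolation=cv2.INTER_CUBIC)[...,::-1])
Q,_=wcloud(); print(Q[104:250:8,256].round(4)); print(Q[222:300:6,245].round(4))
E
```

```text
[[ 0.54   -0.055   0.0008]
 [ 0.5351 -0.0537  0.0025]
 [ 0.5304 -0.0524  0.0039]
 [ 0.5255 -0.0511  0.0027]
 [ 0.5208 -0.0498  0.0043]
 [ 0.5162 -0.0485  0.0054]
 [ 0.5114 -0.0472  0.0056]
 [ 0.5067 -0.0459  0.0063]
 [    nan     nan     nan]
 [ 0.4973 -0.0433  0.0081]
 [ 0.4925 -0.042   0.009 ]
 [ 0.4881 -0.0408  0.0108]
 [ 0.4831 -0.0394  0.011 ]
 [ 0.4779 -0.038   0.0107]
 [ 0.4738 -0.0369  0.0138]
 [ 0.4686 -0.0355  0.0137]
 [ 0.4763 -0.0377  0.0441]
 [ 0.4769 -0.0379  0.0554]
 [ 0.4768 -0.0379  0.0638]]
[[ 0.4711 -0.0289  0.0121]
 [ 0.4675 -0.0279  0.0131]
 [ 0.4785 -0.0324  0.0483]
 [ 0.478  -0.0326  0.0547]
 [ 0.4779 -0.0328  0.0611]
 [ 0.4774 -0.0328  0.0664]
 [ 0.4775 -0.0331  0.0723]
 [ 0.4785 -0.0336  0.0795]
 [ 0.478  -0.0336  0.0836]
 [ 0.478  -0.0338  0.0882]
 [ 0.4947 -0.0399  0.1191]
 [ 0.4943 -0.0398  0.1214]
 [ 0.4934 -0.0396  0.1229]]
```

View pics/c3.png

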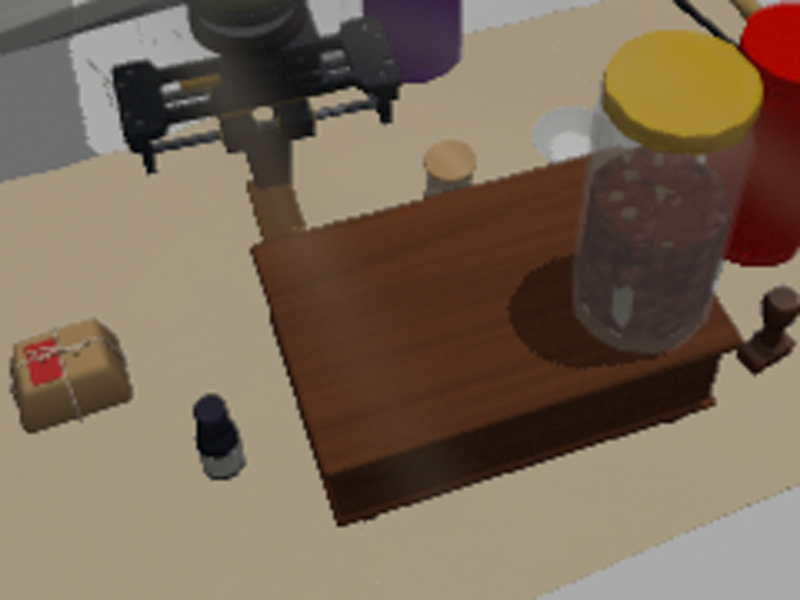

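```bash
python3 - <<'E'
from h import *
P,p=cloud('side'); t=get_state()['tool_pos']; print(t)
a=np.array([.965,-.264]); e=np.array([.264,.965])
D=P[...,:2]-t[:2]; x=D@a; y=D@e
m=(abs(x)<.1)&(abs(y)<.022)&(P[...,2]>-.01)&(P[...,2]<.12)
for v in range(170,240,2):
    u=np.where(m[v])[0]
    if len(u): 
        k=u[len(u)//2]; print(v,k,'x %.4f y %.4f z %.4f'%(x[v,k],y[v,k],P[v,k,2]),p[v,k])
Q,p=wcloud()
for v in range(218,250,2): print(v,Q[v,256].round(4),Q[v,248].round(4),p[v,248])
E
```

```text
[ 0.46649946 -0.03667285  0.00821332]
170 214 x 0.0332 y 0.0095 z 0.1172 [43 39 34]
172 210 x 0.0070 y 0.0023 z 0.0867 [56 51 45]
174 209 x 0.0089 y -0.0009 z 0.0826 [58 53 46]
176 208 x 0.0099 y -0.0041 z 0.0777 [59 54 46]
178 209 x 0.0101 y -0.0025 z 0.0704 [59 54 46]
180 209 x 0.0106 y -0.0033 z 0.0641 [59 53 45]
182 209 x 0.0084 y -0.0039 z 0.0548 [60 54 45]
184 210 x 0.0109 y -0.0024 z 0.0498 [60 54 45]
186 210 x -0.0139 y -0.0011 z 0.0153 [78 63 47]
188 211 x -0.0061 y -0.0001 z 0.0157 [87 67 48]
190 212 x -0.0028 y 0.0014 z 0.0112 [87 67 47]
192 212 x 0.0053 y -0.0001 z 0.0129 [88 67 47]
194 213 x 0.0126 y 0.0009 z 0.0131 [89 67 46]
196 213 x 0.0173 y -0.0002 z 0.0111 [87 66 45]
198 214 x 0.0234 y 0.0009 z 0.0098 [88 65 44]
200 211 x 0.0268 y -0.0075 z 0.0088 [86 62 39]
202 207 x 0.0252 y -0.0179 z 0.0029 [157 143 120]
218 [ 0.4722 -0.0364  0.0128] [ 0.4733 -0.0315  0.0124] [101  73  49]
220 [ 0.4704 -0.036   0.0117] [ 0.4722 -0.0312  0.0128] [101  71  48]
222 [ 0.4698 -0.0358  0.0135] [ 0.4709 -0.0308  0.0129] [100  71  49]
224 [ 0.4686 -0.0355  0.0137] [ 0.4699 -0.0306  0.0137] [100  73  50]
226 [ 0.4672 -0.0351  0.0135] [ 0.4684 -0.0301  0.0133] [101  76  53]
228 [ 0.466  -0.0347  0.0138] [ 0.4669 -0.0297  0.0127] [104  74  52]
230 [ 0.4644 -0.0343  0.0133] [ 0.4658 -0.0294  0.0134] [91 67 48]
232 [ 0.4763 -0.0377  0.0441] [ 0.4765 -0.0333  0.0421] [12 10 11]
234 [ 0.4769 -0.0378  0.048 ] [ 0.4773 -0.0336  0.0464] [27 23 25]
236 [ 0.4768 -0.0378  0.0502] [ 0.4775 -0.0338  0.0495] [28 24 28]
238 [ 0.4767 -0.0378  0.0525] [ 0.4774 -0.0338  0.0517] [26 28 28]
240 [ 0.4769 -0.0379  0.0554] [ 0.4778 -0.034   0.055 ] [22 20 23]
242 [ 0.4766 -0.0378  0.0568] [ 0.4776 -0.034   0.0568] [27 24 30]
244 [ 0.4769 -0.0379  0.0597] [ 0.4774 -0.034   0.0587] [29 27 24]
246 [ 0.4762 -0.0377  0.0605] [ 0.4775 -0.0341  0.0611] [26 25 27]
248 [ 0.4768 -0.0379  0.0638] [ 0.4773 -0.0341  0.0629] [30 25 27]
```

Both cameras put the fingertip ends about 34 mm higher than the reported TCP z, so the fingers passed over the wedge and it has not moved. I'll check the joints to see how low I can go behind the heel.

```bash
python3 - <<'E'
from h import *
s=get_state(); print(s['q'].round(3),s['tool_pos'],s['eef_rot'],s['opening'],s['clock'])
print(s['joint_torque'].round(1))
P,p=wcloud(); z=np.load('wrist.npz'); f=192/np.tan(np.radians(float(z['v'])/2))
# gripper geometry in tool frame (x fwd, y left, z up above reported TCP)
t=s['tool_pos']; D=P-t; a=np.array([.965,-.264,0]); e=np.array([.264,.965,0])
for v in (232,236,240,246,260,270,280,290,300,310,320,330):
    for u in (150,200,240,256,275,310,360): print('(%d,%d: %.3f %.3f %.3f)'%(v,u,D[v,u]@a,D[v,u]@e,D[v,u,2]),end=' ')
    print()
E
```

```text
[ 0.047  0.868 -0.109  2.153  0.543  0.16  -2.399] [ 0.46649946 -0.03667285  0.00821332] [ 9.91154615e-01 -1.32545523e-01 -6.59050967e-03  8.82635664e-04] 0.004869643131673507 3.9
[  0.1 -47.3   0.1  -2.6   0.   -0.    0. ]
(232,150: -0.010 0.078 -0.007) (232,200: -0.010 0.041 -0.008) (232,240: 0.011 0.010 0.038) (232,256: 0.010 0.002 0.036) (232,275: 0.011 -0.008 0.039) (232,310: -0.010 -0.036 -0.007) (232,360: -0.011 -0.073 -0.008) 
(236,150: -0.014 0.078 -0.007) (236,200: -0.012 0.041 -0.006) (236,240: 0.012 0.009 0.046) (236,256: 0.010 0.002 0.042) (236,275: 0.011 -0.008 0.045) (236,310: -0.013 -0.036 -0.008) (236,360: -0.014 -0.073 -0.007) 
(240,150: -0.017 0.078 -0.006) (240,200: -0.016 0.041 -0.007) (240,240: 0.011 0.009 0.049) (240,256: 0.010 0.002 0.047) (240,275: 0.011 -0.008 0.049) (240,310: -0.016 -0.036 -0.007) (240,360: -0.017 -0.073 -0.007) 
(246,150: -0.022 0.080 -0.008) (246,200: 0.035 0.018 0.103) (246,240: 0.012 0.009 0.056) (246,256: 0.010 0.002 0.052) (246,275: 0.010 -0.007 0.053) (246,310: 0.035 -0.014 0.103) (246,360: 0.035 -0.029 0.105) 
(260,150: 0.036 0.029 
[... 948 characters left out ...]
16) (300,310: 0.030 -0.012 0.122) (300,360: 0.029 -0.025 0.122) 
(310,150: 0.025 0.028 0.122) (310,200: 0.026 0.015 0.121) (310,240: -0.006 0.008 0.081) (310,256: -0.008 0.002 0.079) (310,275: -0.078 -0.013 -0.007) (310,310: 0.027 -0.012 0.122) (310,360: 0.025 -0.026 0.121) 
(320,150: 0.022 0.029 0.122) (320,200: 0.023 0.016 0.121) (320,240: -0.088 0.015 -0.007) (320,256: -0.088 0.002 -0.007) (320,275: -0.088 -0.013 -0.007) (320,310: 0.023 -0.012 0.122) (320,360: 0.023 -0.025 0.123) 
(330,150: 0.018 0.030 0.122) (330,200: 0.019 0.016 0.121) (330,240: -0.100 0.015 -0.008) (330,256: -0.100 0.002 -0.007) (330,275: -0.100 -0.014 -0.007) (330,310: 0.021 -0.012 0.123) (330,360: 0.020 -0.026 0.124)
```

Request:
step_arm:
  motion:
    - {"wx":0,"wy":-0.04,"wz":0,"dx":-0.3,"dy":0,"dz":-0.02,"claw":0}
    - {"wx":0,"wy":-0.067,"wz":0,"dx":-0.6,"dy":0.01,"dz":0,"claw":0}
    - {"wx":0,"wy":-0.067,"wz":0,"dx":-0.6,"dy":0.01,"dz":0,"claw":0}
    - {"wx":0,"wy":-0.067,"wz":0,"dx":-0.6,"dy":0.01,"dz":0,"claw":0}

```text
clock: 4.3
tool_pos: [0.4205, -0.025, 0.0086]
eef_rot: [0.985, -0.132, -0.11, -0.013]
contact_force: [0.3, -0.0, 0.7]
opening: 0.005
finger_force: 0.0
```

```bash
cat >> h.py <<'E'
from scipy.spatial.transform import Rotation as R
def st():
    s=get_state(); M=R.from_quat(s['eef_rot']).as_matrix(); tip=s['tool_pos']-.036*M[:,2]
    print('tip',tip.round(4),'x',M[:,0].round(3),'z',M[:,2].round(3),'q',s['q'].round(2),'F',s['contact_force'].round(1),s['clock']); return s,M,tip
E
python3 -c "
from h import *
st()"
```

```text
tip [ 0.4282 -0.027   0.0437] x [ 0.941 -0.257 -0.22 ] z [-0.213  0.055 -0.976] q [ 0.2   0.91 -0.34  2.07  0.47  0.45 -2.33] F [ 0.3 -0.   0.7] 4.3
```

Request:
step_arm:
  motion:
    - {"wx":0,"wy":0,"wz":0,"dx":0.05,"dy":0,"dz":0.2,"claw":0}
    - {"wx":0,"wy":0.02,"wz":0,"dx":0.08,"dy":0,"dz":0.35,"claw":0}
    - {"wx":0,"wy":0.03,"wz":0,"dx":0.094,"dy":0,"dz":0.415,"claw":0}
    - {"wx":0,"wy":0.03,"wz":0,"dx":0.094,"dy":0,"dz":0.415,"claw":0}

```text
clock: 4.7
tool_pos: [0.4188, -0.0244, -0.0251]
eef_rot: [0.989, -0.131, -0.064, -0.006]
contact_force: [0.0, -0.8, -0.2]
opening: 0.005
finger_force: 0.0
```

```bash
python3 -c "
from h import *
s,M,tip=st()
snap('wrist');P,p=wcloud();wedge(P,p)
for v in range(216,244,3): print(v,P[v,256].round(4),p[v,256])
"
```

```text
tip [ 0.4233 -0.0254  0.0106] x [ 0.957 -0.258 -0.129] z [-0.126  0.029 -0.992] q [ 0.07  0.94 -0.16  2.17  0.56  0.18 -2.43] F [ 0.  -0.8 -0.2] 4.7
wedge ((0.4896050989627838, -0.041916780173778534), (0.033714473247528076, 0.09958268702030182), 76.05005645751953) 14909
[[ 0.4372 -0.0463]
 [ 0.5339 -0.0703]
 [ 0.542  -0.0376]
 [ 0.4453 -0.0136]]
216 [ 0.4448 -0.0298  0.0171] [109  77  54]
219 [ 0.4426 -0.0292  0.0159] [106  78  52]
222 [ 0.4332 -0.0266  0.0013] [237 227 191]
225 [ 0.4315 -0.0262  0.0015] [225 213 180]
228 [ 0.4296 -0.0256  0.0014] [226 213 179]
231 [ 0.4312 -0.0261  0.0075] [25 24 30]
234 [ 0.4318 -0.0262  0.0116] [ 9 18 18]
237 [ 0.4323 -0.0264  0.0154] [5 6 6]
240 [ 0.4336 -0.0267  0.0204] [23 20 19]
243 [ 0.4338 -0.0268  0.0235] [22 19 23]
```

Request:
step_arm:
  motion:
    - {"wx":0,"wy":0,"wz":0,"dx":0.08,"dy":0,"dz":-0.01,"claw":0}
    - {"wx":0,"wy":0,"wz":0,"dx":0.16,"dy":0,"dz":-0.021,"claw":0}
    - {"wx":0,"wy":0.007,"wz":0,"dx":0.25,"dy":0,"dz":-0.032,"claw":0}
    - {"wx":0,"wy":0.014,"wz":0,"dx":0.35,"dy":0,"dz":-0.045,"claw":0}
    - {"wx":0,"wy":0.022,"wz":0,"dx":0.45,"dy":0,"dz":-0.058,"claw":0}
    - {"wx":0,"wy":0.03,"wz":0,"dx":0.54,"dy":0,"dz":-0.07,"claw":0}
    - {"wx":0,"wy":0.035,"wz":0,"dx":0.62,"dy":0,"dz":-0.08,"claw":0}
    - {"wx":0,"wy":0.035,"wz":0,"dx":0.62,"dy":0,"dz":-0.08,"claw":0}

```text
clock: 5.55
tool_pos: [0.4693, -0.0382, -0.0251]
eef_rot: [0.991, -0.132, -0.009, 0.001]
contact_force: [0.1, -0.1, -0.1]
opening: 0.008
finger_force: 0.0
```

```bash
sed -i 's/<.57)/<.61)/' h.py; python3 -c "
from h import *
s,M,tip=st()
snap('wrist');P,p=wcloud();wedge(P,p)
"
```

```text
tip [ 0.4699 -0.0382  0.0109] x [ 0.965 -0.263 -0.017] z [-0.017  0.001 -1.   ] q [ 0.03  0.94 -0.07  2.14  0.6   0.1  -2.45] F [ 0.1 -0.1 -0.1] 5.55
wedge ((0.5280770659446716, -0.05372829735279083), (0.0336763896048069, 0.10024654120206833), 74.6375503540039) 13117
[[ 0.4753 -0.0567]
 [ 0.5719 -0.0832]
 [ 0.5809 -0.0508]
 [ 0.4842 -0.0242]]
```

Request:
step_arm:
  motion:
    - {"wx":0,"wy":0,"wz":0,"dx":0.05,"dy":0,"dz":0,"claw":0}
    - {"wx":0,"wy":0,"wz":0,"dx":0.1,"dy":0,"dz":0,"claw":0}
    - {"wx":0,"wy":0,"wz":0,"dx":0.15,"dy":0,"dz":-0.002,"claw":0}
    - {"wx":0,"wy":0,"wz":0,"dx":0.2,"dy":0,"dz":-0.004,"claw":0}
    - {"wx":0,"wy":0,"wz":0,"dx":0.25,"dy":0,"dz":-0.004,"claw":0}
    - {"wx":0,"wy":0,"wz":0,"dx":0.25,"dy":0,"dz":-0.004,"claw":0}

```text
clock: 6.2
tool_pos: [0.4889, -0.0437, -0.0252]
eef_rot: [0.991, -0.133, -0.009, 0.0]
contact_force: [0.1, 0.0, 0.3]
opening: 0.004
finger_force: 0.0
```

Request:
step_arm:
  motion:
    - {"wx":0,"wy":0,"wz":0,"dx":0.025,"dy":0,"dz":0,"claw":0}
    - {"wx":0,"wy":0,"wz":0,"dx":0.05,"dy":0,"dz":0,"claw":0}
    - {"wx":0,"wy":0,"wz":0,"dx":0.05,"dy":0,"dz":0,"claw":0}
    - {"wx":0,"wy":0,"wz":0,"dx":0.05,"dy":0,"dz":0,"claw":0}

```text
clock: 6.6
tool_pos: [0.4918, -0.0444, -0.0253]
eef_rot: [0.991, -0.133, -0.009, 0.0]
contact_force: [0.2, 0.1, 0.6]
opening: 0.006
finger_force: 0.0
```

Request:
step_arm:
  motion:
    - {"wx":0,"wy":0,"wz":0,"dx":0.02,"dy":0,"dz":0,"claw":0}
    - {"wx":0,"wy":0,"wz":0,"dx":0.04,"dy":0,"dz":0,"claw":0}
    - {"wx":0,"wy":0,"wz":0,"dx":0.04,"dy":0,"dz":0,"claw":0}

```text
clock: 6.9
tool_pos: [0.4952, -0.0454, -0.0254]
eef_rot: [0.991, -0.133, -0.009, 0.0]
contact_force: [0.4, -0.1, 0.1]
opening: 0.006
finger_force: 0.0
```

Request:
step_arm:
  motion:
    - {"wx":0,"wy":0,"wz":0,"dx":0.02,"dy":0,"dz":0,"claw":0}
    - {"wx":0,"wy":0,"wz":0,"dx":0.04,"dy":0,"dz":0,"claw":0}
    - {"wx":0,"wy":0,"wz":0,"dx":0.04,"dy":0,"dz":0,"claw":0}

```text
clock: 7.2
tool_pos: [0.4983, -0.0462, -0.0255]
eef_rot: [0.991, -0.133, -0.009, 0.0]
contact_force: [0.7, -0.1, 0.0]
opening: 0.005
finger_force: 0.0
```

Request:
step_arm:
  motion:
    - {"wx":0,"wy":0,"wz":0,"dx":0.02,"dy":0,"dz":0,"claw":0}
    - {"wx":0,"wy":0,"wz":0,"dx":0.04,"dy":0,"dz":0,"claw":0}
    - {"wx":0,"wy":0,"wz":0,"dx":0.04,"dy":0,"dz":0,"claw":0}

```text
clock: 7.5
tool_pos: [0.5014, -0.0471, -0.0255]
eef_rot: [0.991, -0.133, -0.009, 0.0]
contact_force: [-0.1, -0.1, -0.3]
opening: 0.005
finger_force: 0.0
```

Request:
step_arm:
  motion:
    - {"wx":0,"wy":0,"wz":0,"dx":0.015,"dy":0,"dz":0,"claw":0}
    - {"wx":0,"wy":0,"wz":0,"dx":0.03,"dy":0,"dz":0,"claw":0}
    - {"wx":0,"wy":0,"wz":0,"dx":0.03,"dy":0,"dz":0,"claw":0}

```text
clock: 7.8
tool_pos: [0.5036, -0.0477, -0.0256]
eef_rot: [0.991, -0.133, -0.009, 0.0]
contact_force: [-0.8, 1.0, 0.3]
opening: 0.005
finger_force: 0.0
```

Request:
step_arm:
  motion:
    - {"wx":0,"wy":0,"wz":0,"dx":0.015,"dy":0,"dz":0,"claw":0}
    - {"wx":0,"wy":0,"wz":0,"dx":0.03,"dy":0,"dz":0,"claw":0}
    - {"wx":0,"wy":0,"wz":0,"dx":0.03,"dy":0,"dz":0,"claw":0}

```text
clock: 8.1
tool_pos: [0.506, -0.0483, -0.0256]
eef_rot: [0.991, -0.133, -0.009, 0.0]
contact_force: [0.7, -0.1, -0.0]
opening: 0.01
finger_force: 0.0
```

Request:
step_arm:
  motion:
    - {"wx":0,"wy":0,"wz":0,"dx":0.015,"dy":0,"dz":0,"claw":0}
    - {"wx":0,"wy":0,"wz":0,"dx":0.03,"dy":0,"dz":0,"claw":0}
    - {"wx":0,"wy":0,"wz":0,"dx":0.03,"dy":0,"dz":0,"claw":0}

```text
clock: 8.4
tool_pos: [0.5083, -0.0489, -0.0257]
eef_rot: [0.991, -0.133, -0.009, 0.0]
contact_force: [0.4, 0.4, -0.2]
opening: 0.002
finger_force: 0.0
```

```bash
python3 -c "
from h import *
s,M,tip=st()
snap('wrist');P,p=wcloud();wedge(P,p)
snap('side');P,p=cloud('side');m=(abs(P[...,2]-.102)<.012)&(P[...,0]>.53)&(P[...,1]<.2)&(P[...,1]>-.15)
n,l,s_,_=cv2.connectedComponentsWithStats(m.astype(np.uint8)); q=P[l==1+np.argmax(s_[1:,4])]
print(cv2.boxPoints(cv2.minAreaRect(q[:,:2].astype(np.float32))))
A=np.c_[q[:,:2],np.ones(len(q))];print(np.linalg.lstsq(A,q[:,2],rcond=None)[0])
"
```

```text
tip [ 0.5089 -0.049   0.0103] x [ 0.965 -0.263 -0.018] z [-0.018  0.002 -1.   ] q [ 0.1   0.95 -0.16  2.02  0.59  0.23 -2.4 ] F [ 0.4  0.4 -0.2] 8.4
wedge ((0.5340306162834167, -0.05549692362546921), (0.033464569598436356, 0.03177586942911148), 74.84040832519531) 4073
[[ 0.5143 -0.0675]
 [ 0.545  -0.0758]
 [ 0.5537 -0.0435]
 [ 0.5231 -0.0352]]
[[ 0.5612024  -0.09334281]
 [ 0.73475957 -0.13110155]
 [ 0.7911854   0.12825859]
 [ 0.6176282   0.16601732]]
[-0.00179695  0.00269252  0.10357615]
```

Request:
step_arm:
  motion:
    - {"wx":0,"wy":0,"wz":0,"dx":0.02,"dy":0,"dz":0,"claw":0}
    - {"wx":0,"wy":0,"wz":0,"dx":0.02,"dy":0,"dz":0,"claw":0}
    - {"wx":0,"wy":0,"wz":0,"dx":0.02,"dy":0,"dz":0,"claw":0}

```text
clock: 8.8
tool_pos: [0.5096, -0.0493, -0.0257]
eef_rot: [0.991, -0.133, -0.009, 0.0]
contact_force: [-0.2, 0.4, -0.4]
opening: 0.01
finger_force: 0.0
```

Request:
step_arm:
  motion:
    - {"wx":0,"wy":0,"wz":0,"dx":0.02,"dy":0,"dz":0,"claw":0}
    - {"wx":0,"wy":0,"wz":0,"dx":0.02,"dy":0,"dz":0,"claw":0}
    - {"wx":0,"wy":0,"wz":0,"dx":0.02,"dy":0,"dz":0,"claw":0}

```text
clock: 9.1
tool_pos: [0.5112, -0.0497, -0.0257]
eef_rot: [0.991, -0.133, -0.009, 0.0]
contact_force: [-0.1, 0.2, -0.1]
opening: 0.004
finger_force: 0.0
```

Request:
step_arm:
  motion:
    - {"wx":0,"wy":0,"wz":0,"dx":0.02,"dy":0,"dz":0,"claw":0}
    - {"wx":0,"wy":0,"wz":0,"dx":0.02,"dy":0,"dz":0,"claw":0}
    - {"wx":0,"wy":0,"wz":0,"dx":0.02,"dy":0,"dz":0,"claw":0}

```text
clock: 9.4
tool_pos: [0.5127, -0.0502, -0.0257]
eef_rot: [0.991, -0.133, -0.009, 0.0]
contact_force: [-0.7, 0.3, -0.4]
opening: 0.004
finger_force: 0.0
```

Request:
step_arm:
  motion:
    - {"wx":0,"wy":0,"wz":0,"dx":0.02,"dy":0,"dz":0,"claw":0}
    - {"wx":0,"wy":0,"wz":0,"dx":0.02,"dy":0,"dz":0,"claw":0}
    - {"wx":0,"wy":0,"wz":0,"dx":0.02,"dy":0,"dz":0,"claw":0}

```text
clock: 9.7
tool_pos: [0.5143, -0.0505, -0.0258]
eef_rot: [0.991, -0.133, -0.009, 0.0]
contact_force: [-0.1, 0.0, -0.4]
opening: 0.005
finger_force: 0.0
```

Request:
step_arm:
  motion:
    - {"wx":0,"wy":0,"wz":0,"dx":0.015,"dy":0,"dz":0,"claw":0}
    - {"wx":0,"wy":0,"wz":0,"dx":0.015,"dy":0,"dz":0,"claw":0}
    - {"wx":0,"wy":0,"wz":0,"dx":0.015,"dy":0,"dz":0,"claw":0}

```text
clock: 10.0
tool_pos: [0.5147, -0.0508, -0.0258]
eef_rot: [0.991, -0.133, -0.01, 0.0]
contact_force: [-1.4, -0.8, 1.9]
opening: 0.007
finger_force: 1.0
```

Request:
step_arm:
  motion:
    - {"wx":0,"wy":0,"wz":0,"dx":0.015,"dy":0,"dz":0,"claw":0}
    - {"wx":0,"wy":0,"wz":0,"dx":0.015,"dy":0,"dz":0,"claw":0}
    - {"wx":0,"wy":0,"wz":0,"dx":0.015,"dy":0,"dz":0,"claw":0}

```text
clock: 10.3
tool_pos: [0.5152, -0.051, -0.0258]
eef_rot: [0.991, -0.133, -0.01, 0.001]
contact_force: [-5.1, 1.3, 3.9]
opening: 0.008
finger_force: 2.7
```

Request:
step_arm:
  motion:
    - {"wx":0,"wy":0,"wz":0,"dx":-0.1,"dy":0,"dz":0,"claw":0}
    - {"wx":0,"wy":0,"wz":0,"dx":-0.3,"dy":0,"dz":0,"claw":0}
    - {"wx":0,"wy":0,"wz":0,"dx":-0.4,"dy":0,"dz":-0.4,"claw":0}
    - {"wx":0,"wy":0,"wz":0,"dx":-0.4,"dy":0,"dz":-1,"claw":0}
    - {"wx":0,"wy":0,"wz":0,"dx":-0.4,"dy":0,"dz":-1,"claw":0}

```text
clock: 10.8
tool_pos: [0.4913, -0.0428, 0.059]
eef_rot: [0.991, -0.133, -0.004, -0.001]
contact_force: [1.6, -0.6, 0.1]
opening: 0.007
finger_force: 0.0
```

Request:
step_arm:
  motion:
    - {"wx":0,"wy":0,"wz":0,"dx":0,"dy":0,"dz":-0.8,"claw":0}
    - {"wx":0,"wy":0,"wz":0,"dx":0,"dy":0,"dz":-0.8,"claw":0}
    - {"wx":0,"wy":0,"wz":0,"dx":0,"dy":0,"dz":-0.8,"claw":0}

```text
clock: 11.1
tool_pos: [0.4908, -0.0432, 0.1203]
eef_rot: [0.991, -0.133, -0.006, -0.0]
contact_force: [-0.0, 0.6, -0.1]
opening: 0.008
finger_force: 0.0
```

```bash
python3 -c "
from h import *
s,M,tip=st()
print('to press, shares', M.T@(np.array([.576,-.0841,.125])-tip)/.08)
p,d=snap('wrist');P,p=wcloud();wedge(P,p)
cv2.imwrite('pics/w4.png',cv2.resize(p,(800,600))[...,::-1])
"
```

```text
tip [ 0.4913 -0.0432  0.1563] x [ 0.964 -0.264 -0.012] z [-0.012  0.002 -1.   ] q [ 0.23  0.68 -0.38  2.02  0.46  0.53 -2.32] F [-0.   0.6 -0.1] 11.1
to press, shares [1.161063   0.21230762 0.37755046]
wedge ((0.5487111210823059, -0.0598202645778656), (0.03260834887623787, 0.045414868742227554), 74.61477661132812) 1575
[[ 0.5225 -0.0695]
 [ 0.5663 -0.0816]
 [ 0.5749 -0.0501]
 [ 0.5311 -0.0381]]
```

View pics/w4.png

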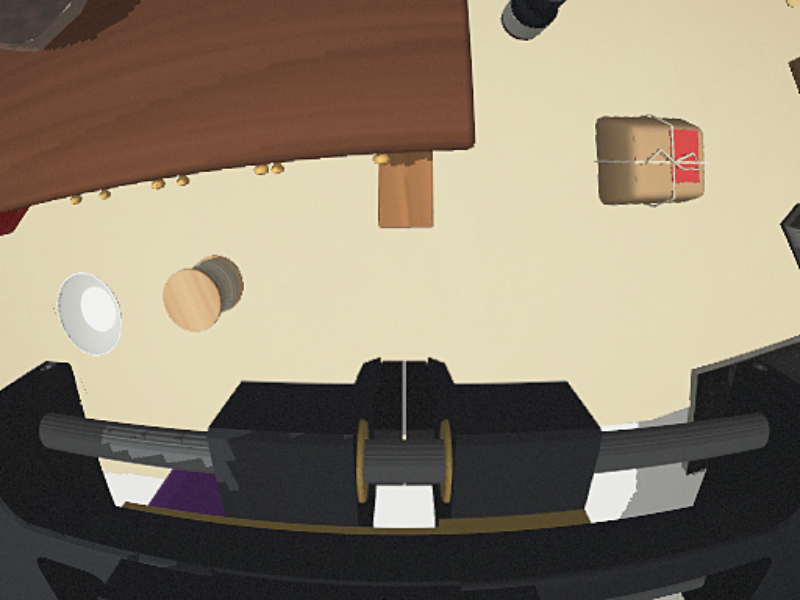

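The wrist view shows the wedge (405,190) running under the chest's front right corner (473,148). The other things are where they were. Next I'll move above the corner and press.

Request:
step_arm:
  motion:
    - {"wx":0,"wy":0,"wz":0,"dx":0.9,"dy":0.2,"dz":0,"claw":0}
    - {"wx":0,"wy":0,"wz":0,"dx":0.9,"dy":0.2,"dz":0,"claw":0}
    - {"wx":0,"wy":0,"wz":0,"dx":0.9,"dy":0.2,"dz":0,"claw":0}

```text
clock: 11.45
tool_pos: [0.556, -0.0798, 0.1154]
eef_rot: [0.991, -0.135, -0.009, 0.001]
contact_force: [-1.2, 0.4, 0.2]
opening: 0.006
finger_force: 0.0
```

Request:
step_arm:
  motion:
    - {"wx":0,"wy":0,"wz":0,"dx":0.26,"dy":0.012,"dz":0.3,"claw":0}
    - {"wx":0,"wy":0,"wz":0,"dx":0.26,"dy":0.012,"dz":0.48,"claw":0}
    - {"wx":0,"wy":0,"wz":0,"dx":0.26,"dy":0.012,"dz":0.53,"claw":0}
    - {"wx":0,"wy":0,"wz":0,"dx":0.26,"dy":0.012,"dz":0.53,"claw":0}

```text
clock: 11.85
tool_pos: [0.5704, -0.0829, 0.0734]
eef_rot: [0.991, -0.132, -0.011, 0.001]
contact_force: [-0.4, 0.1, 0.3]
opening: 0.002
finger_force: 0.0
```

```bash
python3 -c "
from h import *
s,M,tip=st()
print('to press, shares', M.T@(np.array([.576,-.0841,.102])-tip)/.08)
"
```

```text
tip [ 0.5712 -0.083   0.1094] x [ 0.965 -0.262 -0.022] z [-0.023  0.002 -1.   ] q [ 0.28  0.84 -0.37  1.79  0.48  0.63 -2.22] F [-0.4  0.1  0.3] 11.85
to press, shares [ 0.06388382 -0.00298147  0.09136421]
```

Request:
step_arm:
  motion:
    - {"wx":0,"wy":0,"wz":0,"dx":0.03,"dy":0,"dz":0,"claw":0}
    - {"wx":0,"wy":0,"wz":0,"dx":0.03,"dy":0,"dz":0.03,"claw":0}
    - {"wx":0,"wy":0,"wz":0,"dx":0.03,"dy":0,"dz":0.06,"claw":0}
    - {"wx":0,"wy":0,"wz":0,"dx":0.03,"dy":0,"dz":0.06,"claw":0}

```text
clock: 12.25
tool_pos: [0.5746, -0.0844, 0.0699]
eef_rot: [0.991, -0.133, -0.009, 0.0]
contact_force: [-0.9, 0.4, -0.7]
opening: 0.008
finger_force: 0.0
```

Request:
step_arm:
  motion:
    - {"wx":0,"wy":0,"wz":0,"dx":0,"dy":0,"dz":0.02,"claw":0}
    - {"wx":0,"wy":0,"wz":0,"dx":0,"dy":0,"dz":0.02,"claw":0}

```text
clock: 12.45
tool_pos: [0.5749, -0.0844, 0.0688]
eef_rot: [0.991, -0.133, -0.009, 0.001]
contact_force: [-0.5, -0.2, 3.4]
opening: 0.004
finger_force: 1.7
```

Request:
step_arm:
  motion:
    - {"wx":0,"wy":0,"wz":0,"dx":0,"dy":0,"dz":0.02,"claw":0}
    - {"wx":0,"wy":0,"wz":0,"dx":0,"dy":0,"dz":0.02,"claw":0}

```text
clock: 12.65
tool_pos: [0.5748, -0.0845, 0.0685]
eef_rot: [0.991, -0.133, -0.009, 0.001]
contact_force: [-3.9, -1.0, 14.1]
opening: 0.004
finger_force: 7.4
```

Request:
step_arm:
  motion:
    - {"wx":0,"wy":0,"wz":0,"dx":0,"dy":0,"dz":0.003,"claw":0}
    - {"wx":0,"wy":0,"wz":0,"dx":0,"dy":0,"dz":0.003,"claw":0}
    - {"wx":0,"wy":0,"wz":0,"dx":0,"dy":0,"dz":0.003,"claw":0}
    - {"wx":0,"wy":0,"wz":0,"dx":0,"dy":0,"dz":0.003,"claw":0}

```text
clock: 13.05
tool_pos: [0.5748, -0.0844, 0.0685]
eef_rot: [0.991, -0.133, -0.009, 0.001]
contact_force: [-5.0, -0.4, 15.8]
opening: 0.006
finger_force: 8.1
```

Request:
step_arm:
  motion:
    - {"wx":0,"wy":0,"wz":0,"dx":0,"dy":0,"dz":0,"claw":0}
    - {"wx":0,"wy":0,"wz":0,"dx":0,"dy":0,"dz":0,"claw":0}
    - {"wx":0,"wy":0,"wz":0,"dx":0,"dy":0,"dz":0,"claw":0}
    - {"wx":0,"wy":0,"wz":0,"dx":0,"dy":0,"dz":0,"claw":0}
    - {"wx":0,"wy":0,"wz":0,"dx":0,"dy":0,"dz":0,"claw":0}
    - {"wx":0,"wy":0,"wz":0,"dx":0,"dy":0,"dz":0,"claw":0}

```text
clock: 13.65
tool_pos: [0.5748, -0.0845, 0.0684]
eef_rot: [0.991, -0.133, -0.009, 0.001]
contact_force: [-5.5, -0.4, 15.7]
opening: 0.007
finger_force: 8.1
```

Request:
step_arm:
  motion:
    - {"wx":0,"wy":0,"wz":0,"dx":0,"dy":0,"dz":0,"claw":0}
    - {"wx":0,"wy":0,"wz":0,"dx":0,"dy":0,"dz":0,"claw":0}
    - {"wx":0,"wy":0,"wz":0,"dx":0,"dy":0,"dz":-0.03,"claw":0}
    - {"wx":0,"wy":0,"wz":0,"dx":0,"dy":0,"dz":-0.1,"claw":0}
    - {"wx":0,"wy":0,"wz":0,"dx":0,"dy":0,"dz":-0.6,"claw":0}
    - {"wx":0,"wy":0,"wz":0,"dx":0,"dy":0,"dz":-1,"claw":0}

```text
clock: 14.25
tool_pos: [0.5759, -0.0843, 0.1473]
eef_rot: [0.991, -0.133, -0.01, 0.0]
contact_force: [2.3, -0.2, -0.2]
opening: 0.005
finger_force: 0.0
```

Request:
step_arm:
  motion:
    - {"wx":0,"wy":0,"wz":0,"dx":-1,"dy":0,"dz":0,"claw":0}
    - {"wx":0,"wy":0,"wz":0,"dx":-1,"dy":0,"dz":0,"claw":0}
    - {"wx":0,"wy":0,"wz":0,"dx":-1,"dy":0,"dz":0,"claw":0}

```text
clock: 14.55
tool_pos: [0.4942, -0.0628, 0.1482]
eef_rot: [0.991, -0.131, -0.012, 0.001]
contact_force: [0.7, -1.1, -0.2]
opening: 0.007
finger_force: 0.0
```

```bash
python3 -c "
from h import *
s,M,tip=st()
p,d=snap('wrist');P,p=wcloud();wedge(P,p);cv2.imwrite('pics/w5.png',cv2.resize(p,(800,600))[...,::-1])
snap('side');P,p=cloud('side');m=(abs(P[...,2]-.102)<.012)&(P[...,0]>.53)&(P[...,1]<.2)&(P[...,1]>-.15)
n,l,s_,_=cv2.connectedComponentsWithStats(m.astype(np.uint8)); q=P[l==1+np.argmax(s_[1:,4])]
print(cv2.boxPoints(cv2.minAreaRect(q[:,:2].astype(np.float32))))
A=np.c_[q[:,:2],np.ones(len(q))];print(np.linalg.lstsq(A,q[:,2],rcond=None)[0])
"
```

```text
tip [ 0.495  -0.0628  0.1842] x [ 0.965 -0.261 -0.023] z [-0.024  0.001 -1.   ] q [ 0.3   0.65 -0.43  1.97  0.43  0.64 -2.24] F [ 0.7 -1.1 -0.2] 14.55
wedge ((0.5462871193885803, -0.05972249060869217), (0.03166725113987923, 0.04225141555070877), 74.72615814208984) 1199
[[ 0.5217 -0.0694]
 [ 0.5625 -0.0806]
 [ 0.5708 -0.05  ]
 [ 0.5301 -0.0389]]
[[ 0.56170285 -0.09317284]
 [ 0.7347342  -0.13133731]
 [ 0.791852    0.12762538]
 [ 0.61882067  0.16578984]]
[-0.00186292  0.00325869  0.10365976]
```

View pics/w5.png

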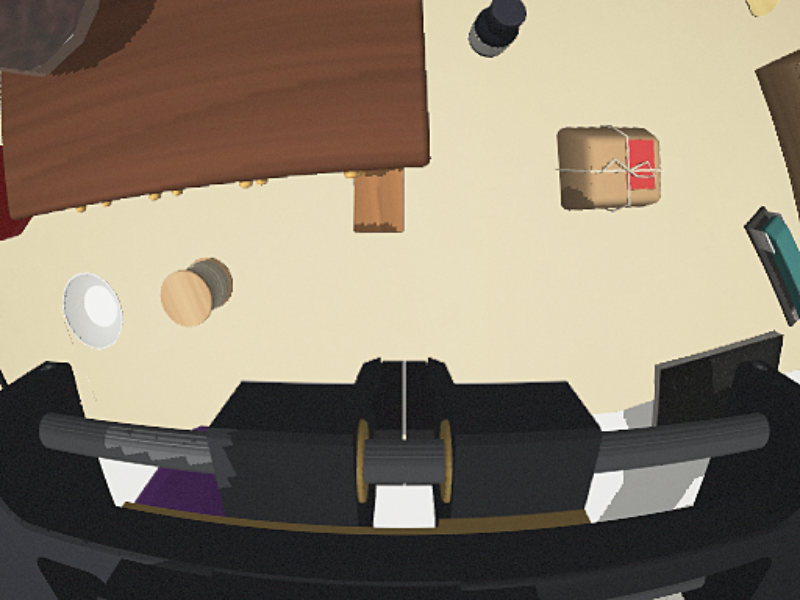

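The picture shows the wedge (378,200) still under the corner, the chest and jar unmoved, and the gripper clear. The corner sank less than 0.5 mm under about 16 N held for over a second, so I'll hand in.

```bash
python3 -c "
from plant import workorder
print(workorder.finish_job())"
```

```text
the job is handed in; nothing more can be done
None
```

The job is handed in: the wedge is snug under the front right foot, and the chest stayed level under a press of about 16 N held for over a second, with the chest and jar unmoved.

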